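Close the rice cooker and start it steaming

ROBOT

A 6-joint arm with a two-finger parallel gripper is mounted at the origin on the work surface. World frame = base frame: x ahead of the robot, y to its left, z up, the work surface at z = 0. Lengths are in m, angles in rad, forces in N, time in s.
With the tool pointing down it reaches from about 0.3 to 0.875 m from the base axis. Payload 6.4 kg.
Tool frame: the origin (TCP) lies midway between the tips of the shut fingers; the grasp point (between the pads) lies 19 mm behind it; z points along the fingers, y is the line along which they close (so a half turn about z gives the same grasp; the last joint's range is limited). The gripper opens to 85 mm and grips with 20 to 120 N. Pads are 22 mm wide; open, the fingers measure 114 mm over their backs; the gripper's body (76 mm by 85 mm) begins 54 mm behind the grasp point. The pads swing forward as they close: fully open they stand 13 mm farther back than shut.
Start: joints at [-1.336, 0.181, 1.607, -0, 1.354, -0.206], TCP at [0.245, -0.52, 0.231] pointing down, gripper open.
Joint ranges: [-2.99, 2.99], [-0.89, 2.07], [0.3, 2.58], [-1.14, 4.28], [0, 2.63], [-3.12, 3.12]. Speed limits (rad/s): [2.57, 2.57, 3.01, 3.14, 3.14, 3.14].

INTERFACE

Orientations are given as a rotation vector (axis times angle).
In Python, from workcell import manip, snapshot, camera_params, job gives the robot as it stands.
- The arm moves only by the tool jog_arm, never from a script. Its argument "increments" is text: rows parted by semicolons, each of 6 numbers parted by spaces: the shift along the tool's x, y, z in m, then the turn, a rotation vector about the tool's x, y, z in degrees. In form: x y z rx ry rz; .... A call has 1 to 20 rows; each row is the pose to reach, as a shift and turn from the pose commanded when the call began, along the tool's axes at that moment; what a row does not reach only later rows make up. A row lasts 1/12 s, in which the tool goes at most 41.7 mm and 7.16 degrees, less where a joint would pass 70% of its speed; a pose out of reach is approached as far as the arm can. A call with a gripper value outside its range is refused whole. "hand" is the opening in per cent of the stroke, from 0 (shut) to 100 (fully open), set as the call begins (left out, the last holds). The fingers move at their own pace and stop on an object; "squeeze" is the grip in N (left out, the last holds). Time passes only in rows, so rows that repeat a pose let the fingers close. It gives the time, the measured TCP pose, the force, the opening and the grip force at its end, in the units of the state.
- manip.get_obs(): the state, without advancing time (a new reading comes with each control period).
- snapshot(name): name is "scene" or "top" or "wrist"; returns (picture, depth): 400x640x3 uint8, red, green, blue; 400x640 float32, m along the optical axis (not along the pixel's ray), 0 where there is no reading.
- camera_params(name): a dict with "fx", "fy", "cx", "cy" (pixels), "T" (4x4, takes a point from camera to world coordinates). Camera axes: x right, y down, z forward; pixel columns grow to the right and rows downward; lengths in m; the calibration is good to about 2 mm. The wrist camera is an equidistant fisheye: a pixel r from the principal point sees the ray r / f radians off the axis. A picture is of the moment at which its call begins: read the wrist's pose just before it. camera_params takes no time and is no camera call; for the wrist camera it gives the pose at the moment of the call.
- job.close_job(): hands the job in; it is judged then, once.
The state is a dict: "clock": time; "joints": joint angles; "qd": joint speeds; "tau": joint torques, N m; "tcp_pos": TCP position; "ee_rot": TCP orientation; "wrist_force": force on the tool from outside, world axes, zero at the start; "wrist_torque": the same for the moment, N m; "grip_width": finger opening in m; "grasp_force": force on a finger pad.
Only numpy, scipy, OpenCV 4.12 (cv2) and the standard library are available. Lean on these libraries where they do the work, as an engineer would, in place of code of your own. Each camera call takes 0.05 s, during which the arm holds its last target. There are 200 camera calls.

TASK

Start the rice cooker steaming the eggs inside: push its half-open lid down until it latches shut, then press the oblong menu key, and then press the large round start key, each key fully down and let go again. Push and press only: do not raise the lid, shift the cooker or press the small round cancel key, and leave the jar, the squeeze bottle and the strainer where they stand.

Things in the scene. Friction and masses are not known exactly. Their poses are not given: they have to be found in the camera images.
- cooker: White compact rice cooker, 3 kg, loose on rubber feet: round body 220 mm across with a half-open hinged lid, and a box-shaped control deck joined to its front. Origin: on the counter under the centre of the round body; x points to the back (hinge side), so the deck lies towards -x, nearest the robot; y to the left as seen from the robot, z up. Shut, it is 190 mm tall.
- deck (a point): Centre of the flat top of the control deck, 165 mm above the counter; 73 mm along the cooker's x by 216 mm along y. The three grey keys stand on it in one row, 9.5 mm nearer the robot than this point, at y = +87 (cancel), +42 (menu) and -66 mm (start) in the cooker's frame; a flat black display window, 28 x 52 mm, lies between menu and start. Axes as the cooker's.
- lid_hinge (a point): Point on the lid's hinge line, midway along it, at the back of the cooker: x = +112 mm, z = 160 mm in the cooker's frame. The hinge line runs along the cooker's y.
- lid (a joint): Lid angle in rad: 0 shut, about 0.007 when latched, grows as the front edge rises; starts at 0.32 to 0.56. A spring and friction hold it there; not latched, it springs up again to about 0.2 when let go. Pushing it down at the front takes 1 to 3 N, then 5 to 8 N over the last 12 mm, where the tongue on its front edge snaps under the latch just before the lid meets its stop; 15 N is always enough.
- lid_pad (a point): Top centre of the flat raised finger pad (30 mm along x, 56 mm wide) at the front of the round white lid, where it is pushed shut. Moves with the lid: 190 mm in front of the hinge line and 30 mm above it in the lid's frame. Shut, it is at x = -78, z = 190 mm in the cooker's frame; open, up to 50 mm farther back and 285 mm high, so it swings forward on the way down. Axes: the lid's.
- latch_top (a point): Top centre of the grey latch release button (44 mm along y, 21 mm along x) in the middle of the deck between lid and keys, 183 mm above the counter. Pressing it 5 mm down frees the lid; it need not be touched, and must not be held down while the lid is pushed shut.
- menu_key (a joint): Travel of the menu key in m: 0 up, 0.004 fully down. Spring key, about 1.5 N to start moving and 5 N fully down; springs back up when let go.
- menu_key_top (a point): Centre of the top of the menu key: grey oblong key, 17 mm along the cooker's x by 30 mm along y, standing 6 mm above the deck (171 mm above the counter); moves straight down. Axes as the cooker's.
- start_key (a joint): Travel of the start key in m: 0 up, 0.004 fully down. Same spring as the menu key.
- start_key_top (a point): Centre of the top of the start key: the largest round grey key, 36 mm across, 6 mm above the deck (171 mm above the counter), at the right-hand end of the row as seen from the robot; moves straight down.
- cancel_key (a joint): Travel of the cancel key in m: 0 up, 0.004 fully down; same spring. Not to be pressed.
- cancel_key_top (a point): Centre of the top of the cancel key: small round grey key, 23 mm across, 6 mm above the deck, at the left-hand end of the row, 45 mm from the menu key.
- jar: White ceramic jar 94 mm across with a wooden lid and knob, 130 mm tall, loose, 0.6 kg, beside the cooker. Origin under its centre.
- bottle: Ivory plastic squeeze bottle, 64 mm across, 165 mm tall with a pointed nozzle, loose on a round wooden stand 100 mm across and 14 mm high beside the cooker. Origin under its centre.
- strainer: Stainless mesh strainer, loose, lying rim down on the pale blue ridged mat (230 x 170 mm, 8 mm high) on the left of the cooker; dome 124 mm across and 53 mm high, straight handle 106 mm long along its x. Origin under the centre of the dome.

How it is judged:
On the way, in this order (a step that is already met when the one before it is completed fails the run):
1. the lid is shut and stays down by itself, held by its latch, with the fingers off it (value of joint lid below 0.02 rad and contact force between the fingers and lid below 0.2 N), for 0.2 s.
2. the menu key is pressed fully down (value of joint menu_key above 0.003 m and value of joint start_key below 0.001 m and value of joint lid below 0.02 rad), for 0.04 s.
3. the start key is pressed fully down, the menu key being up again (value of joint start_key above 0.003 m and value of joint menu_key below 0.001 m and value of joint lid below 0.02 rad), for 0.04 s.
At the end, for the whole second after the job is handed in: the lid is latched shut (under 0.02 rad), all three keys are up (within 1 mm), the cooker is within 25 mm and the jar, bottle and strainer are within 30 mm of where they started (value of joint lid below 0.02 rad and value of joint each of menu_key, start_key, cancel_key below 0.001 m and distance of cooker from where it was at the start of the episode below 0.025 m and distance of each of jar, bottle, strainer from where it was at the start of the episode below 0.03 m); the robot touches nothing.
It fails at once if the lid is raised instead of pushed down (value of joint lid above 0.75 rad).
It fails at once if the cooker is shoved, lifted or tipped (distance of cooker from where it was at the start of the episode above 0.025 m or angle between cooker's own z axis and vertical above 0.1 rad).
It fails at once if the cancel key is pressed (value of joint cancel_key above 0.0025 m).
It fails at once if the menu or start key is pressed before the lid is shut (value of joint lid above 0.04 rad and value of joint any of menu_key, start_key above 0.0025 m).
It fails at once if the jar, bottle or strainer is moved, lifted or tipped over (distance of any of jar, bottle, strainer from where it was at the start of the episode above 0.03 m or angle between any of jar, bottle's own z axis and vertical above 0.5 rad).
It also fails if it takes over 45 s, if anything falls off the work surface, if the arm or the gripper's body presses on something with over 40 N, if the wrist force passes 120 N, or if a joint passes its speed limit or range.

## Working session

There is one attempt and no reset: what is moved stays moved. The work goes in short steps, Python scripts to look and compute and a tool call to move; the robot and the scene stay as the last step left them, time stands still between calls to the robot, and variables do not carry over. Pictures are saved under pics/ and viewed, at most 10 in all, crops included, and the job is handed in when it is done.

Besides the shell and the picture viewer there is one more tool, called after "Request:" in YAML: its name, and indented under it one key for each argument. jog_arm: Moves the arm, as the interface text tells. Its arguments: {"type":"object","properties":{"increments":{"type":"string"},"hand":{"type":"number"},"squeeze":{"type":"number"}},"required":["increments"]}

```bash
mkdir -p pics
python3 - <<'E'
from workcell import manip, snapshot, camera_params
import cv2, numpy as np
for n in ("top","scene"):
    p,d=snapshot(n); np.savez(f"pics/{n}.npz",p=p,d=d,T=camera_params(n)["T"],k=[camera_params(n)[k] for k in("fx","fy","cx","cy")])
    cv2.imwrite(f"pics/{n}.png",p[:,:,::-1])
o=manip.get_obs(); print(o["clock"],o["tcp_pos"],o["ee_rot"])
E
```

```text
0.1 [ 0.24523352 -0.51953906  0.2304721 ] [-3.06406147e+00 -6.86494984e-01  6.80010403e-05]
```

View pics/top.png

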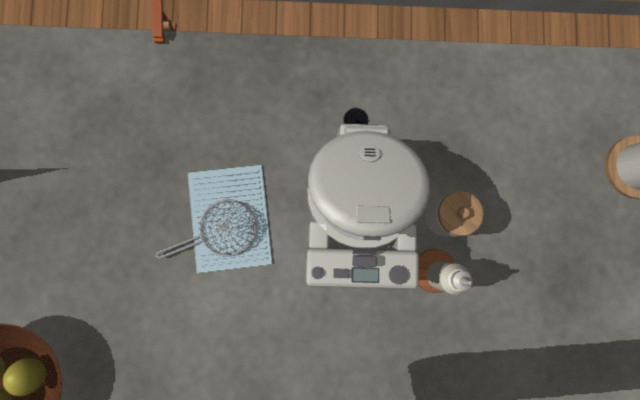

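View pics/scene.png

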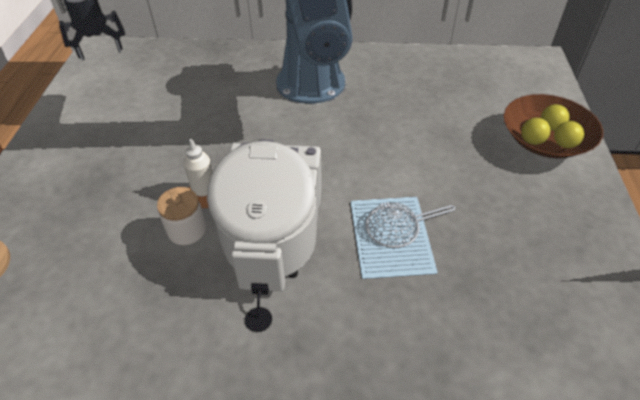

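Top view: cancel (318,272), menu (342,273), start (399,274), lid pad centre (373,214), bottle (455,279) just right of the start key, jar (461,214). The scene view shows the lid half open and nothing above the cooker.

```bash
cat > h.py <<'E'
import numpy as np, cv2
def load(n): 
    z=np.load(f"pics/{n}.npz"); return z["p"],z["d"],z["T"],z["k"]
def px(n,u,v,r=1):
    p,d,T,(fx,fy,cx,cy)=load(n); w=d[int(v)-r:int(v)+r+1,int(u)-r:int(u)+r+1]; w=w[w>0]; z=np.median(w)
    return (T@[(u-cx)/fx*z,(v-cy)/fy*z,z,1])[:3]
E
python3 - <<'E'
from h import *
np.set_printoptions(precision=4,suppress=True)
for n,u,v in [("cancel",318,272),("menu",342,273),("start",399,274),("display",366,275),("latch",365,261),("pad",373,214),("padL",358,215),("padR",390,213),("bottle",455,279),("jar",461,214)]: print(n,px("top",u,v))
p=load("top")[0]
cv2.imwrite("pics/crop.png",cv2.resize(p[195:295,300:420,::-1],None,fx=6,fy=6,interpolation=cv2.INTER_CUBIC))
E
```

```text
cancel [0.5003 0.0423 0.1702]
menu [ 0.4993 -0.0025  0.1708]
start [ 0.4993 -0.1098  0.1704]
display [ 0.496  -0.0484  0.1658]
latch [ 0.5229 -0.0435  0.1832]
pad [ 0.6047 -0.0438  0.2631]
padL [ 0.6025 -0.0186  0.2637]
padR [ 0.6074 -0.0732  0.2586]
bottle [ 0.4898 -0.2245  0.1485]
jar [ 0.6177 -0.245   0.1295]
```

View pics/crop.png

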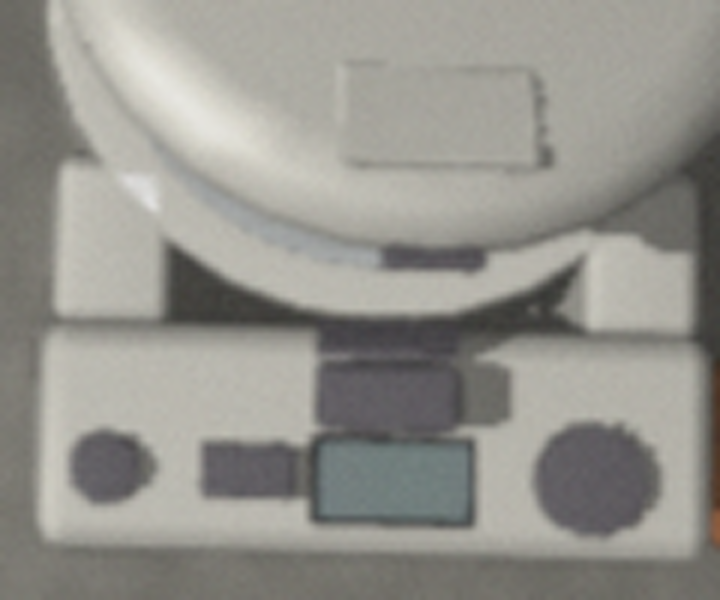

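Request:
jog_arm:
  increments: "0 0 -0.04 0 0 0; 0.02 -0.01 -0.08 0 0 5; 0.528 -0.276 -0.08 0 0 26.5; 0.528 -0.276 -0.08 0 0 26.5; 0.528 -0.276 -0.08 0 0 26.5; 0.528 -0.276 -0.08 0 0 26.5; 0.528 -0.276 -0.08 0 0 26.5; 0.528 -0.276 -0.08 0 0 26.5; 0.528 -0.276 -0.08 0 0 26.5; 0.528 -0.276 -0.08 0 0 26.5; 0.528 -0.276 -0.08 0 0 26.5; 0.528 -0.276 -0.08 0 0 26.5; 0.528 -0.276 -0.08 0 0 26.5; 0.528 -0.276 -0.08 0 0 26.5; 0.528 -0.276 -0.08 0 0 26.5; 0.528 -0.276 -0.08 0 0 26.5; 0.528 -0.276 -0.08 0 0 26.5; 0.528 -0.276 -0.08 0 0 26.5; 0.528 -0.276 -0.08 0 0 26.5; 0.528 -0.276 -0.08 0 0 26.5"
  hand: 0

```text
clock: 1.77
tcp_pos: [0.6045, -0.0461, 0.311]
ee_rot: [3.141, -0.036, -0.001]
wrist_force: [0.4, -0.6, 0.1]
grip_width: 0.0002
grasp_force: 0.0
```

Request:
jog_arm:
  increments: "0 -0.002 0.02 0 0 0; 0 -0.002 0.035 0 0 0; 0 -0.002 0.045 0 0 0; -0.003 -0.002 0.052 0 0 0; -0.007 -0.002 0.059 0 0 0; -0.010 -0.002 0.066 0 0 0; -0.014 -0.002 0.075 0 0 0; -0.018 -0.002 0.084 0 0 0; -0.021 -0.002 0.093 0 0 0; -0.024 -0.002 0.102 0 0 0; -0.024 -0.002 0.102 0 0 0"

```text
clock: 2.68
tcp_pos: [0.5794, -0.0422, 0.2068]
ee_rot: [-3.14, 0.034, 0.006]
wrist_force: [0.1, 0.2, -0.5]
grip_width: -0.0001
grasp_force: 0.2
```

Request:
jog_arm:
  increments: "-0.001 0 0.005 0 0 0; -0.002 0 0.009 0 0 0; -0.003 0 0.013 0 0 0; -0.003 0 0.015 0 0 0; -0.003 0 0.017 0 0 0; -0.003 0 0.017 0 0 0"

```text
clock: 3.18
tcp_pos: [0.578, -0.0425, 0.1919]
ee_rot: [-3.141, 0.034, 0.001]
wrist_force: [-0.9, 1.1, 0.3]
grip_width: -0.0
grasp_force: 0.4
```

Request:
jog_arm:
  increments: "0 0 0.001 0 0 0; 0 0 0.002 0 0 0; 0 0 0.003 0 0 0; 0 0 0.003 0 0 0"

```text
clock: 3.52
tcp_pos: [0.5782, -0.0426, 0.19]
ee_rot: [3.141, -0.034, 0.0]
wrist_force: [-2.6, 1.1, 6.2]
grip_width: -0.0001
grasp_force: 3.0
```

Run:
```python
from workcell import *
import cv2
print(manip.get_obs()["wrist_force"])
p,d=snapshot("wrist"); cv2.imwrite("pics/w1.png",p[:,:,::-1])
```

```text
[-2.58267598  1.05347833  6.19207596]
```

View pics/w1.png

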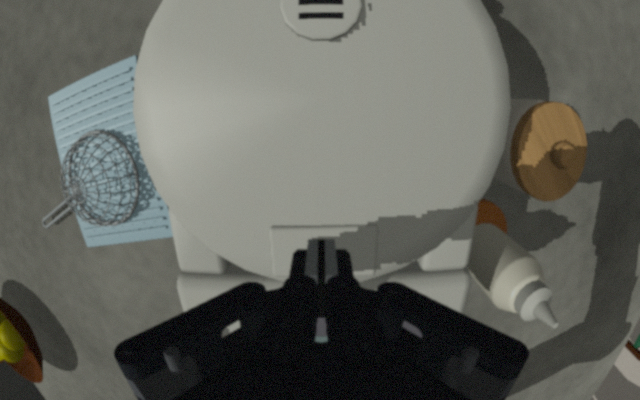

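The wrist view shows the fingertips on the pad (322,255) with the lid down. At 6 N it may not have snapped yet, so I'll press to about 14 N and then back off.

Request:
jog_arm:
  increments: "0 0 0.001 0 0 0; 0 0 0.002 0 0 0; 0 0 0.003 0 0 0; 0 0 0.003 0 0 0"

```text
clock: 3.9
tcp_pos: [0.5783, -0.0426, 0.1897]
ee_rot: [3.141, -0.033, 0.001]
wrist_force: [-10.3, 1.1, 22.8]
grip_width: -0.0002
grasp_force: 11.0
```

Request:
jog_arm:
  increments: "0 0 -0.01 0 0 0; 0 0 -0.03 0 0 0; 0 0 -0.054 0 0 0; 0 0 -0.054 0 0 0; -0.04 0 -0.054 0 0 0; -0.08 -0.02 -0.054 0 0 0; -0.08 -0.04 -0.054 0 0 0; -0.08 -0.04 -0.054 0 0 0"

```text
clock: 4.57
tcp_pos: [0.4968, 0.0019, 0.2393]
ee_rot: [-3.14, 0.032, 0.002]
wrist_force: [0.4, -0.4, 1.1]
grip_width: 0.0001
grasp_force: 0.0
```

Run:
```python
from workcell import *
import cv2,numpy as np
n="top"
o=manip.get_obs();print(o["clock"],o["tcp_pos"],o["wrist_force"])
p,d=snapshot(n); np.savez("pics/t2.npz",p=p,d=d,T=camera_params(n)["T"],k=[camera_params(n)[k] for k in("fx","fy","cx","cy")])
cv2.imwrite("pics/t2.png",cv2.resize(p[110:310,280:500,::-1],None,fx=3,fy=3,interpolation=cv2.INTER_CUBIC))
from h import *
for u,v in [(370,155),(368,190),(350,215),(400,274),(370,222)]: print(u,v,px("t2",u,v),px("top",u,v))
```

```text
4.5667 [0.49680163 0.00186529 0.23934335] [ 0.37026534 -0.41452038  1.06696026]
370 155 [ 0.71993921 -0.04978143  0.19024679] [ 0.71367991 -0.04501507  0.21922335]
368 190 [ 0.6540214  -0.04669265  0.19010231] [ 0.64718416 -0.03806662  0.24391698]
350 215 [ 0.60698359 -0.01411298  0.18761228] [ 0.60235802 -0.0056515   0.26058491]
400 274 [ 0.5317201  -0.01326749  0.57795468] [ 0.49931008 -0.11171822  0.17047803]
370 222 [ 0.59477651 -0.05111607  0.18925763] [ 0.59121802 -0.03856404  0.26484078]
```

View pics/t2.png

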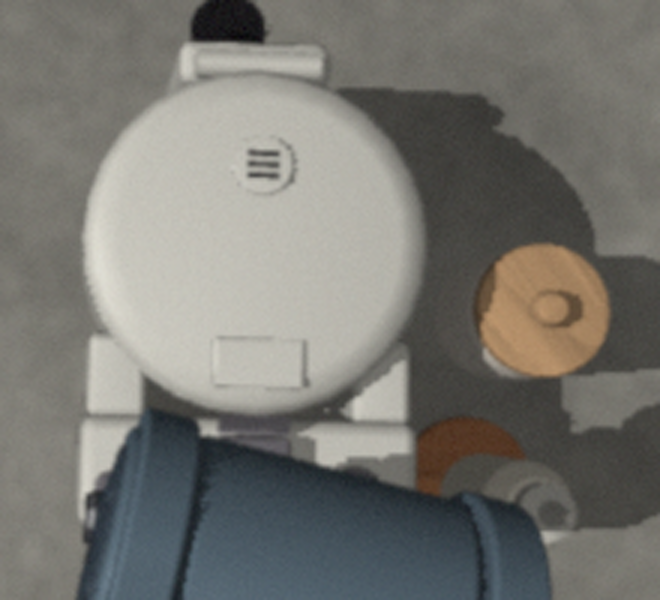

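Lid top is flat at 0.190 m, so it's latched, and the deck edges haven't moved. Next is the menu key.

Request:
jog_arm:
  increments: "-0.002 0.004 0.03 0 0 0; -0.002 0.004 0.055 0 0 0; -0.002 0.004 0.064 0 0 0; -0.002 0.004 0.068 0 0 0; -0.002 0.004 0.071 0 0 0; -0.002 0.004 0.073 0 0 0; -0.002 0.004 0.075 0 0 0; -0.002 0.004 0.075 0 0 0"

```text
clock: 5.28
tcp_pos: [0.4979, -0.0052, 0.167]
ee_rot: [3.141, -0.034, 0.003]
wrist_force: [-3.8, -1.0, 4.8]
grip_width: 0.0002
grasp_force: 2.4
```

Request:
jog_arm:
  increments: "0 0 0.001 0 0 0; 0 0 0.002 0 0 0; 0 0 0.002 0 0 0"

```text
clock: 5.53
tcp_pos: [0.498, -0.0052, 0.1668]
ee_rot: [3.14, -0.033, 0.004]
wrist_force: [-9.8, 0.5, 19.8]
grip_width: -0.0001
grasp_force: 9.5
```

Request:
jog_arm:
  increments: "0 0 -0.01 0 0 0; 0 0 -0.035 0 0 0; 0 0 -0.05 0 0 0; 0 0.04 -0.05 0 0 0; 0 0.08 -0.05 0 0 0; 0 0.104 -0.05 0 0 0; 0 0.104 -0.05 0 0 0; 0 0.104 -0.05 0 0 0"

```text
clock: 6.2
tcp_pos: [0.4953, -0.11, 0.2141]
ee_rot: [3.141, -0.038, 0.003]
wrist_force: [-0.3, -0.1, 0.2]
grip_width: 0.0002
grasp_force: 0.0
```

Request:
jog_arm:
  increments: "0.002 0 0.03 0 0 0; 0.002 0 0.038 0 0 0; 0.002 0 0.042 0 0 0; 0.002 0 0.045 0 0 0; 0.002 0 0.047 0 0 0; 0.002 0 0.049 0 0 0; 0.002 0 0.050 0 0 0; 0.002 0 0.051 0 0 0; 0.002 0 0.051 0 0 0"

```text
clock: 6.95
tcp_pos: [0.4969, -0.1081, 0.1666]
ee_rot: [-3.141, 0.032, -0.0]
wrist_force: [-15.2, 8.1, 28.6]
grip_width: -0.0003
grasp_force: 14.3
```

Bottomed out at 28 N. Release and lift clear.

Request:
jog_arm:
  increments: "0 0 -0.01 0 0 0; 0 0 -0.04 0 0 0; 0 0 -0.08 0 0 0; 0 0 -0.12 0 0 0; 0 0 -0.15 0 0 0; -0.04 0 -0.15 0 0 0; -0.08 0 -0.15 0 0 0; -0.1 0 -0.15 0 0 0; -0.1 0 -0.15 0 0 0; -0.1 0 -0.15 0 0 0; -0.1 0 -0.15 0 0 0"

```text
clock: 7.87
tcp_pos: [0.3975, -0.1068, 0.3132]
ee_rot: [3.14, -0.034, 0.003]
wrist_force: [-0.2, -0.1, 0.1]
grip_width: 0.0001
grasp_force: 0.0
```

Run:
```python
from workcell import *
import cv2,numpy as np
n="top"
o=manip.get_obs();print(o["clock"],o["tcp_pos"],o["wrist_force"])
p,d=snapshot("wrist"); cv2.imwrite("pics/w3.png",p[:,:,::-1])
p,d=snapshot(n); np.savez("pics/t3.npz",p=p,d=d,T=camera_params(n)["T"],k=[camera_params(n)[k] for k in("fx","fy","cx","cy")])
from h import *
for u,v in [(370,155),(368,190),(350,215),(461,214),(318,272)]: print(u,v,px("t3",u,v))
```

```text
7.8667 [ 0.397532   -0.10682486  0.31319422] [-0.19621126 -0.05089061  0.12864273]
370 155 [ 0.71967567 -0.04958074  0.19146681]
368 190 [ 0.65401051 -0.04667891  0.19018807]
350 215 [ 0.60692968 -0.01401437  0.18846269]
461 214 [ 0.61768535 -0.24477309  0.12998817]
318 272 [0.50037737 0.04233349 0.17126055]
```

View pics/w3.png

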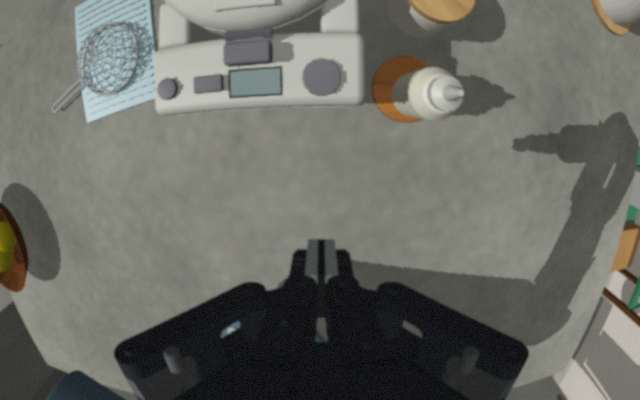

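The lid is still shut, the keys at (168,89), (208,84) and (323,77) are up, the bottle stands at (437,93), and the arm touches nothing.

```bash
python3 -c "
from workcell import job; print(job.close_job())"
```

```text
the job is handed in; nothing more can be done
None
```

I pushed the lid shut until it latched, pressed the menu key and then the start key fully down and let each go, and handed the job in after about 8 s of robot time; the hand-in returned no verdict, but the last pictures show the lid shut, all three keys up, and the cooker, jar, bottle and strainer apparently where they started.

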